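# Prop up a kiln shelf level

### The job

On the kiln floor one prop already stands on the left tile: leave it there. Build a second column of the same height on the right tile by stacking props chosen from the stock, then lay the narrow kiln shelf across the two columns, centred and level, with both columns centred on their tiles. Set every piece down rather than dropping it, and disturb neither the tea bowl on the kiln floor nor the pots standing beyond.

Things in the scene. Friction and masses are not known exactly. Their poses are not given: they have to be found in the camera images.
- hearth: Floor of a small top-hat test kiln, fixed on the bench, its hood lifted off: a steel tray with pale firebrick, 290 (x) x 370 (y) mm, brick top 24 mm above the bench. Origin: centre of its underside, on the bench; y runs along the row of its two tiles, z up.
- pad_left (a point): Centre of the top face of the tile on the hearth's +y side (left as the robot sees it), 30 mm above the bench. Flat 90 x 90 x 6 mm fired tile, fixed, edges parallel to the hearth's. One of the three tall props (80, 110 or 130 mm) already stands on it; which one differs from run to run.
- pad_right (a point): Centre of the top face of the other, equal tile, on the hearth's -y side, 30 mm above the bench and 180 mm from pad_left. Empty at the start.
- shelf_mid (a point): Narrow kiln shelf: a plain flat buff strip 260 (x) x 60 (y) x 15 mm thick, about 450 g. This point is its centre (7.5 mm above its underside). At the start it lies flat, bridging two low wooden sticks that are 20 mm high and about 90 mm either way from its centre, so its middle is free underneath down to the bench.
- stock_batt: Spare kiln batt 280 (x) x 300 (y) mm on battens, fixed, its top 30 mm above the bench: the stock of props stands on it. Origin: centre of its underside, on the bench.
- prop30_mid (a point): Square kiln prop, 30 mm tall: plain buff fired-clay tube, 56 x 56 mm outside, 24 mm square hole through its length, standing upright. This point is its centre, half-way up (15 mm above its foot); z is up, x and y are square to its side faces. About 156 g, flat ends. Stands on the stock batt at the start.
- prop50_mid (a point): Square kiln prop, 50 mm tall: plain buff fired-clay tube, 56 x 56 mm outside, 24 mm square hole through its length, standing upright. This point is its centre, half-way up (25 mm above its foot); z is up, x and y are square to its side faces. About 260 g, flat ends. Stands on the stock batt at the start.
- prop80_mid (a point): Square kiln prop, 80 mm tall: plain buff fired-clay tube, 56 x 56 mm outside, 24 mm square hole through its length, standing upright. This point is its centre, half-way up (40 mm above its foot); z is up, x and y are square to its side faces. About 416 g, flat ends. Stands on the stock batt or on the left tile at the start.
- prop110_mid (a point): Square kiln prop, 110 mm tall: plain buff fired-clay tube, 56 x 56 mm outside, 24 mm square hole through its length, standing upright. This point is its centre, half-way up (55 mm above its foot); z is up, x and y are square to its side faces. About 572 g, flat ends. Stands on the stock batt or on the left tile at the start.
- prop130_mid (a point): Square kiln prop, 130 mm tall: plain buff fired-clay tube, 56 x 56 mm outside, 24 mm square hole through its length, standing upright. This point is its centre, half-way up (65 mm above its foot); z is up, x and y are square to its side faces. About 676 g, flat ends. Stands on the stock batt or on the left tile at the start.
- tea_bowl: Bystander: small unglazed bowl, 72 mm wide and 40 mm high, standing on the hearth's brick beyond the tiles. Origin: centre of its underside.
- tall_pot: Bystander: painted unglazed pot, 100 mm wide, 125 mm high. Origin: centre of its underside.
- low_pot: Bystander: plain unglazed pot, 96 mm wide, 85 mm high. Origin: centre of its underside.

How it is judged:
At the end, for the whole second after the job is handed in: Shelf still, level (0.03 rad), along the tile row (0.15 rad), centred between the tiles (25 mm across, 30 mm along), resting on the left prop (still within 20 mm of its tile's centre) and on a column on the right tile whose bottom and top props are within 25 mm of that tile's centre (angle between shelf_mid's own z axis and vertical below 0.03 rad and angle between the x axis of shelf_mid and the y axis of hearth, either way round below 0.15 rad and x of shelf_mid in the frame of hearth between -0.055 and -0.005 m and y of shelf_mid in the frame of hearth between -0.03 and 0.03 m and ((horizontal distance between prop80_mid and pad_left below 0.02 m and contact force between prop80 and shelf above 0.3 N) or (horizontal distance between prop110_mid and pad_left below 0.02 m and contact force between prop110 and shelf above 0.3 N) or (horizontal distance between prop130_mid and pad_left below 0.02 m and contact force between prop130 and shelf above 0.3 N)) and ((horizontal distance between prop30_mid and pad_right below 0.025 m and contact force between prop30 and shelf above 0.3 N) or (horizontal distance between prop50_mid and pad_right below 0.025 m and contact force between prop50 and shelf above 0.3 N) or (horizontal distance between prop80_mid and pad_right below 0.025 m and contact force between prop80 and shelf above 0.3 N) or (horizontal distance between prop110_mid and pad_right below 0.025 m and contact force between prop110 and shelf above 0.3 N) or (horizontal distance between prop130_mid and pad_right below 0.025 m and contact force between prop130 and shelf above 0.3 N)) and ((horizontal distance between prop30_mid and pad_right below 0.025 m and height (world z) of prop30_mid below 0.049 m) or (horizontal distance between prop50_mid and pad_right below 0.025 m and height (world z) of prop50_mid below 0.059 m) or (horizontal distance between prop80_mid and pad_right below 0.025 m and height (world z) of prop80_mid below 0.074 m) or (horizontal distance between prop110_mid and pad_right below 0.025 m and height (world z) of prop110_mid below 0.089 m) or (horizontal distance between prop130_mid and pad_right below 0.025 m and height (world z) of prop130_mid below 0.099 m)) and linear speed of shelf below 0.02 m/s); the robot touches nothing.
It fails at once if the prop already standing on the left tile is taken away or pushed more than 20 mm, or swapped for another (horizontal distance between prop80_mid and pad_left between 0.02 and 0.05 m or horizontal distance between prop110_mid and pad_left between 0.02 and 0.05 m or horizontal distance between prop130_mid and pad_left between 0.02 and 0.05 m).
It fails at once if a prop or the shelf is dropped or falls (moves faster than 0.6 m/s out of the fingers) ((linear speed of prop30 above 0.6 m/s and contact force between the fingers and prop30 below 0.05 N) or (linear speed of prop50 above 0.6 m/s and contact force between the fingers and prop50 below 0.05 N) or (linear speed of prop80 above 0.6 m/s and contact force between the fingers and prop80 below 0.05 N) or (linear speed of prop110 above 0.6 m/s and contact force between the fingers and prop110 below 0.05 N) or (linear speed of prop130 above 0.6 m/s and contact force between the fingers and prop130 below 0.05 N) or (linear speed of shelf above 0.6 m/s and contact force between the fingers and shelf below 0.05 N)).
It fails at once if the tea bowl or a pot is moved more than 30 mm (distance of any of tea_bowl, tall_pot, low_pot from where it was at the start of the episode above 0.03 m).
It also fails if it takes over 72 s, if anything falls off the work surface, if the arm or the gripper's body presses on something with over 40 N, if the wrist force passes 120 N, or if a joint passes its speed limit or range.

### The arm

A 7-joint arm with a two-finger parallel gripper is mounted at the origin on the work surface. World frame = base frame: x ahead of the robot, y to its left, z up, the work surface at z = 0. Lengths are in m, angles in rad, forces in N, time in s.
With the tool pointing down it reaches from about 0.4 to 0.9 m from the base axis. Payload 5.6 kg.
Tool frame: the origin (TCP) lies midway between the tips of the shut fingers; the grasp point (between the pads) lies 19 mm behind it; z points along the fingers, y is the line along which they close (so a half turn about z gives the same grasp; the last joint's range is limited). The gripper opens to 92 mm and grips with 3 to 60 N. Pads are 20 mm wide; open, the fingers measure 128 mm over their backs; the gripper's body (75 mm by 189 mm) begins 69 mm behind the grasp point.
Start: joints at [-1.201, 0.468, -0.012, 1.603, 0.006, 1.071, -0.056], TCP at [0.261, 0.595, 0.215] pointing down, gripper open.
Joint ranges: [-2.53, 2.53], [-0.31, 2.02], [-1.57, 1.55], [0.28, 2.44], [-1.29, 4.43], [0.15, 1.84], [-2.92, 2.92]. Speed limits (rad/s): [2.57, 2.57, 3.14, 3.14, 3.14, 3.14, 3.14].

### API

Orientations are given as a unit quaternion [w, x, y, z].
In Python, from station import manip gives the robot as it stands. Calls block until the motion is done:
- manip.movep(position, orientation): joint-space move of the TCP to a pose.
- manip.servo_line(position, frame=None, max_speed=0.15, threshold=None): straight line of the TCP; frame=None keeps the orientation; max_speed is the mean speed in m/s. With threshold (N) it stops when the force on the tool has changed by that much, and returns True; else False.
- manip.set_joints(angles): joint-space move.
- manip.move_gripper(opening): opening from 0.0 (shut) to 1.0 (fully open); the grip force is fixed at half the most; returns when the fingers have stopped.
- manip.sleep(seconds).
- manip.inverse_kinematics(position, orientation): joint angles nearest the present ones, or None.
- manip.get_obs(): the state.
- manip.capture(name): name is "scene" or "side" or "wrist"; returns a dict with "frame" (384x512x3 uint8, red, green, blue), "fx", "fy", "cx", "cy" (pixels), "k1" (the pictures are not rectified: a ray, as slopes to the right and down, at radius r is drawn at 1 + k1 r^2 times it, then the intrinsics apply), "rvec" (rotation vector, rad) and "tvec" (3), from world to camera coordinates, as OpenCV has them. Camera axes: x right, y down, z forward; pixel columns grow to the right and rows downward; lengths in m; the calibration is good to about 2 mm. A picture is of the moment at which its call begins. There is no depth.
A pose or a line that the arm cannot do raises manip.MotionError and nothing moves.
- manip.sign_off(): hands the job in; it is judged then, once.
The state is a dict: "clock": time; "q": joint angles; "qd": joint speeds; "joint_efforts": joint torques, N m; "tool_pos": TCP position; "tool_rot": TCP orientation; "ft_force": force on the tool from outside, world axes, zero at the start; "wrist_torque": the same for the moment, N m; "grip_width": opening from 0.0 (shut) to 1.0 (fully open); "grasp_force": force on a finger pad.
Only numpy, scipy, OpenCV 4.12 (cv2) and the standard library are available. Lean on these libraries where they do the work, as an engineer would, in place of code of your own. Each camera call takes 0.05 s, during which the arm holds its last target. There are 200 camera calls.

## Working session

There is one attempt and no reset: what is moved stays moved. The work goes in short steps, each a Python script; the robot and the scene stay as the last script left them, time stands still between calls to the robot, and variables do not carry over. Pictures are saved under pics/ and viewed, at most 10 in all, crops included, and the job is handed in when it is done.

```bash
ls; mkdir -p pics; python3 - <<'E'
from station import manip
import cv2,pickle
d={n:manip.capture(n) for n in("scene","side","wrist")}
pickle.dump(d,open('c0.pkl','wb'))
for n in d:
    cv2.imwrite(f'pics/{n}0.png',d[n]['frame'][:,:,::-1])
    R=cv2.Rodrigues(d[n]['rvec'])[0] if not isinstance(d[n]['rvec'],list) else 0
    print(n,d[n]['fx'],d[n]['k1'],d[n]['rvec'],d[n]['tvec'])
o=manip.get_obs();print(o)
E
```

```text
pics
scene 450.03381928895215 -0.0059306831435602244 [ 2.00809208  1.58363628 -0.57420338] [-0.14549225 -0.39465716  1.60439676]
side 490.32804656135437 -0.2071710212197719 [ 0.19610927 -2.80784569  1.23698045] [0.61566932 0.11865105 1.20412307]
wrist 338.3203604551643 -0.0722421449769162 [-2.42397737 -1.58270053 -0.22397502] [-0.64961062 -0.03091937  0.3913938 ]
{'clock': 0.15, 'q': array([-1.20096692,  0.46820641, -0.01159979,  1.60337416,  0.00598306,
        1.07140581, -0.05629674]), 'qd': array([ 1.14848223e-03, -2.47718501e-03,  2.93176509e-04, -2.82075016e-03,
       -3.91366477e-04,  1.23753385e-05, -7.46775993e-04]), 'joint_efforts': array([ 1.69208934e-04, -5.20951688e+01, -1.27440089e-02, -2.43978953e+01,
       -5.66874538e-02,  1.52594049e-02,  9.39511006e-05]), 'tool_pos': array([0.26066245, 0.59497073, 0.21385441]), 'tool_rot': array([-9.48660782e-05,  2.04987640e-01,  9.78764326e-01, -6.72949157e-04]), 'ft_force': array([ 0.64652568, -0.08475318, -0.04251083]), 'wrist_torque': array([ 0.03271382, -0.00328532,  0.01343626]), 'grasp_force': 0.0, 'grip_width': 1.0010088662113275}
```

View pics/scene0.png

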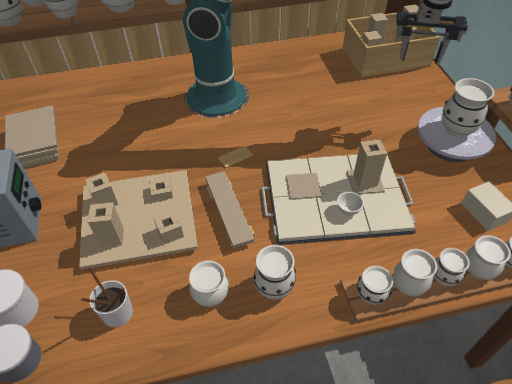

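View pics/side0.png

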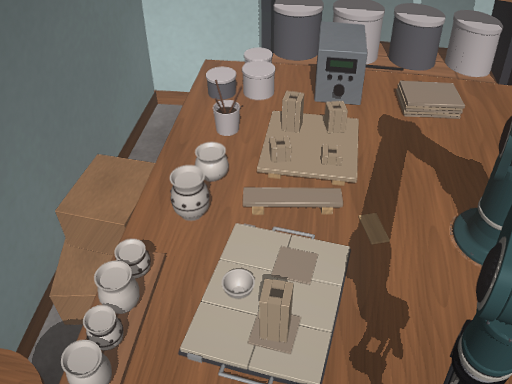

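The scene view shows the hearth on the right with a tall prop at (370,165) and the empty tile at (303,185). The shelf is at (229,208). The stock batt has four props at (98,185), (160,190), (103,222) and (168,226). The side view agrees, with the shelf at (292,198). Next I'll enlarge crops.

```bash
python3 - <<'E'
import cv2,pickle
d=pickle.load(open('c0.pkl','rb'))
f=d['scene']['frame'][:,:,::-1]
a=cv2.resize(f[130:280,70:270],None,fx=4,fy=4,interpolation=cv2.INTER_CUBIC)
cv2.imwrite('pics/z1.png',a)
g=d['side']['frame'][:,:,::-1]
b=cv2.resize(g[80:380,180:380],None,fx=2,fy=2,interpolation=cv2.INTER_CUBIC)
c=cv2.resize(f[130:250,255:420],None,fx=2.4,fy=2.4,interpolation=cv2.INTER_CUBIC)
import numpy as np
m=np.zeros((600,800,3),np.uint8);m[:,:400]=b;m[:c.shape[0],400:400+c.shape[1]]=c[:,:400]
cv2.imwrite('pics/z2.png',m)
E
```

```text
(no output)
```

View pics/z1.png

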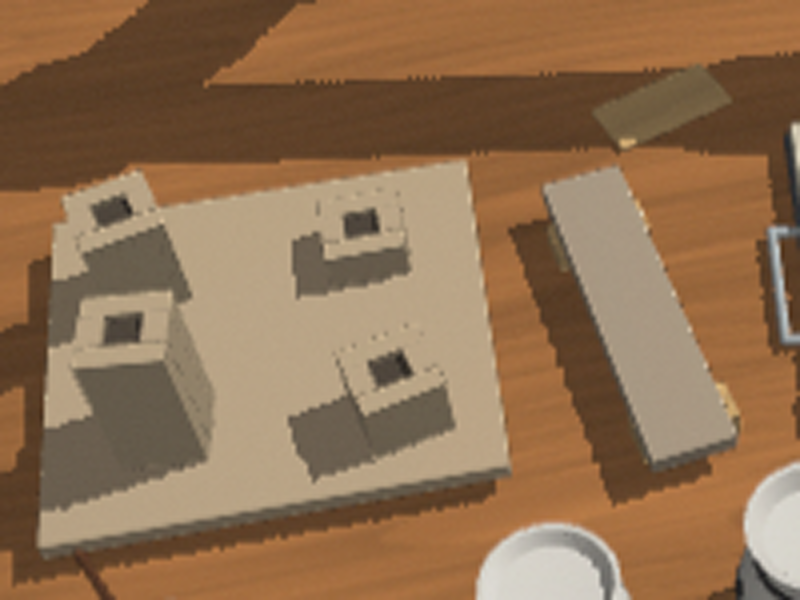

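View pics/z2.png

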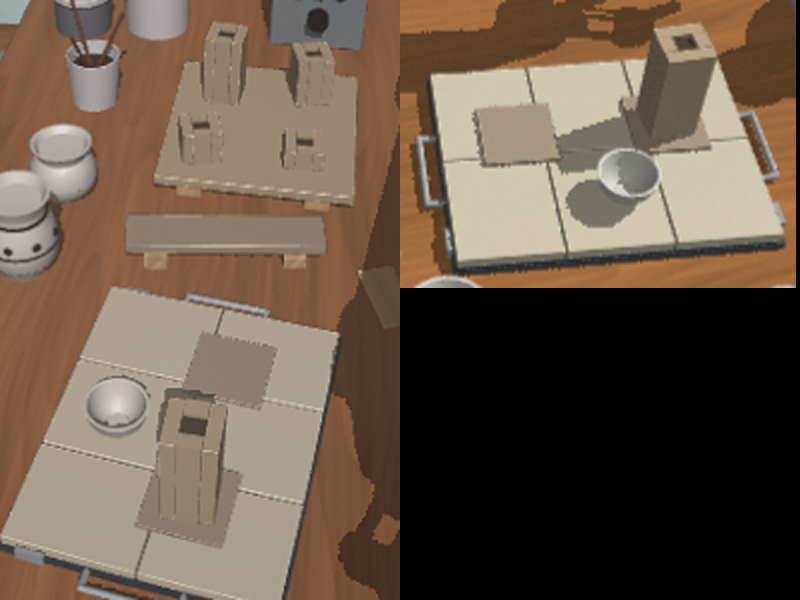

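The crops show the hole centres, the shelf corners and the tile corners clearly. Next I'll triangulate the holes and cast rays onto known planes.

```bash
cat > h.py <<'E'
import numpy as np,cv2,pickle
from scipy.optimize import least_squares
def ray(c,uv):
    uv=np.asarray(uv,float).reshape(-1,2)
    p=(uv-[c['cx'],c['cy']])/[c['fx'],c['fy']]; s=p.copy()
    for _ in range(20): s=p/(1+c['k1']*(s**2).sum(1,keepdims=True))
    R=cv2.Rodrigues(np.asarray(c['rvec'],float))[0]; t=np.asarray(c['tvec'],float).ravel()
    return -R.T@t, np.c_[s,np.ones(len(s))]@R
def plane(c,uv,z):
    o,d=ray(c,uv); return o+d*((z-o[2])/d[:,2])[:,None]
def tri(c1,u1,c2,u2):
    o1,d1=ray(c1,u1);o2,d2=ray(c2,u2);out=[]
    for a,b in zip(d1,d2):
        s=np.linalg.lstsq(np.c_[a,-b],o2-o1,rcond=None)[0]
        p,q=o1+a*s[0],o2+b*s[1]; out.append(np.r_[(p+q)/2,np.linalg.norm(p-q)])
    return np.array(out)
def proj(c,P):
    R=cv2.Rodrigues(np.asarray(c['rvec'],float))[0]; t=np.asarray(c['tvec'],float).ravel()
    q=np.atleast_2d(P)@R.T+t; s=q[:,:2]/q[:,2:]; s=s*(1+c['k1']*(s**2).sum(1,keepdims=True))
    return s*[c['fx'],c['fy']]+[c['cx'],c['cy']]
def quat(yaw): # tool down, tool y axis (closing) at angle yaw from world y ; x->(cos,sin)
    # R = Rz(yaw) * diag(1,-1,-1)
    return np.array([0,np.cos(yaw/2),np.sin(yaw/2),0])
E
python3 - <<'E'
from h import *
np.set_printoptions(precision=4,suppress=True)
d=pickle.load(open('c0.pkl','rb'));S,D=d['scene'],d['side']
f=lambda l:np.array(l)/4+[70,130]-.4
g=lambda l:np.array(l)/2+[180,80]-.25
h=lambda l:(np.array(l)-[400,0])/2.4+[255,130]-.3
print(tri(S,f([(112,211),(124,329),(361,222),(390,369)]),D,g([(312,47),(226,36),(305,142),(200,126)])),'A B C D')
print(tri(S,h([(685,42)]),D,g([(194,426)])),'left')
sh=plane(S,f([(545,186),(620,167),(737,436),(653,467)]),.035)
print('shelf',sh,sh.mean(0)); v=(sh[2]+sh[3]-sh[0]-sh[1])/2; print(np.linalg.norm(v),np.degrees(np.arctan2(v[1],v[0])))
a=plane(S,h([(474,108),(548,104),(560,158),(482,165)]),.03);b=plane(D,g([(202,333),(276,347),(262,406),(184,387)]),.03)
print('tileR',a.mean(0),b.mean(0)); 
for q in(a,b):
  v=q[1]-q[0]+q[2]-q[3];print(np.linalg.norm(v)/2,np.degrees(np.arctan2(v[1],v[0])))
hh=plane(S,h([(432,74),(783,236),(458,262)]),.024);print('hearth',hh,(hh[0]+hh[1])/2);v=hh[1]-hh[2];print(np.linalg.norm(v),np.degrees(np.arctan2(v[1],v[0])))
lt=plane(D,g([(136,525),(228,545),(243,475)]),.03);print('tileL',(lt[0]+lt[2])/2)
print('bowl',plane(S,h([(629,170)]),.064))
batt=plane(S,f([(52,226),(465,163),(508,470),(40,549)]),.03);print(batt)
E
```

```text
[[ 0.4345 -0.3893  0.1128  0.0028]
 [ 0.5617 -0.3751  0.1331  0.0053]
 [ 0.4341 -0.2322  0.0549  0.0038]
 [ 0.5838 -0.2242  0.0739  0.0041]] A B C D
[[0.5294 0.3476 0.1559 0.0032]] left
shelf [[ 0.4101 -0.1009  0.035 ]
 [ 0.4046 -0.0443  0.035 ]
 [ 0.6591 -0.0145  0.035 ]
 [ 0.6699 -0.0723  0.035 ]] [ 0.5359 -0.058   0.035 ]
0.2587917112414509 6.478511883062659
tileR [0.5077 0.165  0.03  ] [0.5057 0.1715 0.03  ]
0.0915683627183382 81.57148442986943
0.08944251294542203 171.73840457099058
hearth [[0.3816 0.0931 0.024 ]
 [0.7199 0.4102 0.024 ]
 [0.6681 0.0507 0.024 ]] [0.5508 0.2517 0.024 ]
0.3631810633581722 81.79596476780546
tileL [0.531  0.3514 0.03  ]
bowl [[0.6192 0.2608 0.064 ]]
[[ 0.3584 -0.4537  0.03  ]
 [ 0.3682 -0.1547  0.03  ]
 [ 0.6466 -0.1634  0.03  ]
 [ 0.6359 -0.4584  0.03  ]]
```

All four stock props are identified. A is 80, B is 110, C is 30 and D is 50, and the left prop is 130, so the right column is 80 with 50 on top. Next I'll move above A and take a closer look.

```bash
python3 - <<'E'
from h import *
from station import manip
np.set_printoptions(precision=4,suppress=True)
d=pickle.load(open('c0.pkl','rb'));S=d['scene']
f=lambda l:np.array(l)/4+[70,130]-.4
for n,z,l in(('A',.11,[(64,200),(138,173),(160,213),(80,248)]),('D',.08,[(335,352),(420,328),(446,378),(365,413)])):
    q=plane(S,f(l),z);v=q[1]-q[0]+q[2]-q[3];print(n,q.mean(0),np.linalg.norm(v)/2,np.degrees(np.arctan2(v[1],v[0])))
W=d['wrist'];o,_=ray(W,[W['cx'],W['cy']]);R=cv2.Rodrigues(W['rvec'])[0]
t=manip.get_obs()['tool_pos'];print('cam-tcp',o-t,R[2])
manip.movep([.47,-.33,.36],quat(np.radians(50)))
for n in('wrist',):
    c=manip.capture(n);pickle.dump(c,open('w1.pkl','wb'));cv2.imwrite('pics/w1.png',c['frame'][:,:,::-1])
    print(proj(c,[[.4345,-.3893,.11],[.5838,-.2242,.08]]))
o=manip.get_obs();print(o['clock'],o['tool_pos'],o['q'])
E
```

```text
A [ 0.4306 -0.3901  0.11  ] 0.053115574110613864 107.64181136254912
D [ 0.5852 -0.2237  0.08  ] 0.055464115605043766 101.34642088119395
cam-tcp [-0.0721  0.0324  0.1696] [ 0.2555 -0.1139 -0.9601]
[[266.3737 203.921 ]
 [273.603   25.4569]]
3.55 [ 0.4705 -0.3295  0.3598] [-0.4426  0.619   1.5427  1.6621 -0.6215  1.4805  0.4616]
```

View pics/w1.png

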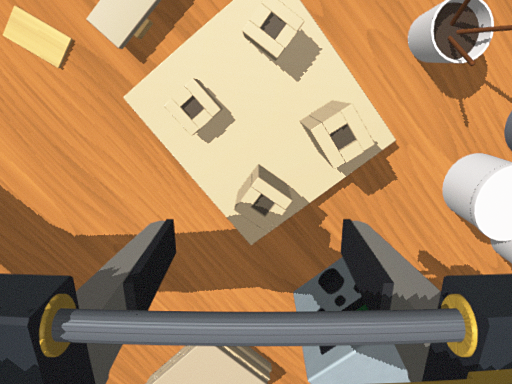

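The wrist view shows A's hole at (263,203), against a predicted (266,204), so the estimates hold. Joint 3 is close to its limit, so I'll switch to a cleaner elbow configuration before grasping.

```bash
cat >> h.py <<'E'
def st(manip):
    o=manip.get_obs(); print('t%.1f'%o['clock'],np.round(o['tool_pos'],4),'q',np.round(o['q'],2),'w%.3f'%o['grip_width'],'gf%.1f'%o['grasp_force'],'F',np.round(o['ft_force'],1)); return o
def go(manip,p,yaw):
    """line with rotation, keeps elbow posture"""
    manip.movep(p,quat(yaw))
def setdown(manip,p,zc,tag=''):
    """p xy, zc expected contact TCP z; held object lowered until touch"""
    manip.servo_line([p[0],p[1],zc+.006],max_speed=.12); manip.sleep(.2)
    hit=manip.servo_line([p[0],p[1],zc-.006],max_speed=.02,threshold=4); print('touch',hit); return st(manip)
E
python3 - <<'E'
from h import *
from station import manip
q=manip.get_obs()['q']
manip.set_joints([.6,.468,0,1.5,0,1.1,q[6]]); st(manip)
r=manip.inverse_kinematics([.434,-.389,.22],quat(np.radians(17.6)));print(r)
r=manip.inverse_kinematics([.434,-.389,.22],quat(np.radians(-162.4)));print(r)
E
```

```text
t4.9 [ 0.554  -0.42    0.2582] q [ 0.6   0.47  0.    1.5  -0.    1.1   0.46] w0.997 gf0.0 F [-0.3  0.3 -0.5]
[ 0.48990957  0.34813844  0.23076521  1.78025118 -0.09149746  1.0235942
 -0.50863912]
[ 0.9897115   0.38668716 -0.40266139  1.74593913  0.17183607  1.04368896
  2.40486342]
```

```bash
python3 - <<'E'
from h import *
from station import manip
y=np.radians(17.6)
manip.movep([.433,-.3895,.20],quat(y))
print(manip.servo_line([.433,-.3895,.066],max_speed=.12,threshold=8)); st(manip)
manip.move_gripper(0.0); st(manip)
manip.servo_line([.433,-.3895,.26],max_speed=.15); st(manip)
yp=np.radians(-8.3)
print(manip.inverse_kinematics([.507,.168,.22],quat(yp)))
manip.movep([.507,.168,.25],quat(yp)); st(manip)
for n in('wrist','scene','side'): 
  c=manip.capture(n);pickle.dump(c,open(n+'2.pkl','wb'))
  cv2.imwrite(f'pics/{n}2.png',c['frame'][:,:,::-1])
E
```

```text
False
t7.1 [ 0.4335 -0.3899  0.0668] q [ 0.53  0.55  0.19  1.89 -0.15  0.72 -0.46] w1.002 gf0.0 F [-0.5  0.6 -0.3]
t7.7 [ 0.4325 -0.3883  0.066 ] q [ 0.53  0.55  0.19  1.89 -0.15  0.72 -0.46] w0.612 gf29.7 F [-2.5  3.4  5.5]
t9.2 [ 0.4326 -0.3891  0.2589] q [ 0.48  0.31  0.24  1.74 -0.08  1.1  -0.52] w0.613 gf29.7 F [ 0.   0.4 -4.1]
[-0.28108397  0.27347038 -0.12050477  1.87531768  0.03871667  0.99503379
 -2.13389789]
t11.2 [0.5074 0.1668 0.2499] q [-0.27  0.24 -0.13  1.84  0.04  1.06 -2.13] w0.612 gf29.7 F [-0.7  0.2 -4.6]
```

View pics/side2.png

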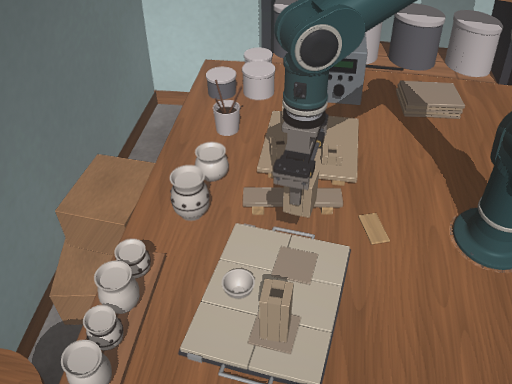

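The side view shows the 80 mm prop held upright above the right tile, at (300,195). I'll set it down, then fetch the 50.

```bash
python3 - <<'E'
from h import *
from station import manip
p=[.507,.168]
setdown(manip,p,.066)
manip.move_gripper(1.0); st(manip)
manip.servo_line(p+[.26],max_speed=.2)
c=manip.capture('scene');pickle.dump(c,open('scene3.pkl','wb'))
y=np.radians(11.3);D=[.5845,-.224]
manip.movep(D+[.2],quat(y)); st(manip)
c2=manip.capture('side');pickle.dump(c2,open('side3.pkl','wb'))
manip.servo_line(D+[.041],max_speed=.12,threshold=8); st(manip)
manip.move_gripper(0.0); st(manip)
manip.servo_line(D+[.24],max_speed=.2); st(manip)
a=cv2.resize(c2['frame'][200:380,180:380,::-1],None,fx=2,fy=2)
b=cv2.resize(c['frame'][110:260,250:450,::-1],None,fx=2,fy=2)
m=np.zeros((360,800,3),np.uint8);m[:,:400]=a;m[:300,400:]=b;cv2.imwrite('pics/m3.png',m)
E
```

```text
touch True
t13.6 [0.5073 0.168  0.0659] q [-0.29  0.49 -0.11  1.99  0.08  0.67 -2.17] w0.617 gf29.7 F [-0.4  0.1  4.5]
t14.3 [0.5061 0.1675 0.0648] q [-0.29  0.49 -0.11  1.99  0.08  0.67 -2.17] w0.997 gf0.0 F [-0.6  0.5  0.4]
t16.9 [ 0.585  -0.2223  0.2   ] q [ 0.26  0.44  0.06  1.68 -0.03  1.02 -1.04] w1.002 gf0.0 F [-0.1  0.6 -0. ]
t18.5 [ 0.5851 -0.2242  0.0418] q [ 0.28  0.64  0.05  1.78 -0.04  0.73 -1.02] w1.006 gf0.0 F [-1.  -0.3  0.2]
t19.1 [ 0.5845 -0.2238  0.0411] q [ 0.28  0.64  0.05  1.78 -0.05  0.73 -1.02] w0.609 gf29.7 F [-0.8  0.2  1.7]
t20.2 [ 0.5836 -0.2237  0.2385] q [ 0.26  0.4   0.07  1.65 -0.03  1.1  -1.04] w0.615 gf29.7 F [-0.7  0.2 -3.1]
```

View pics/m3.png

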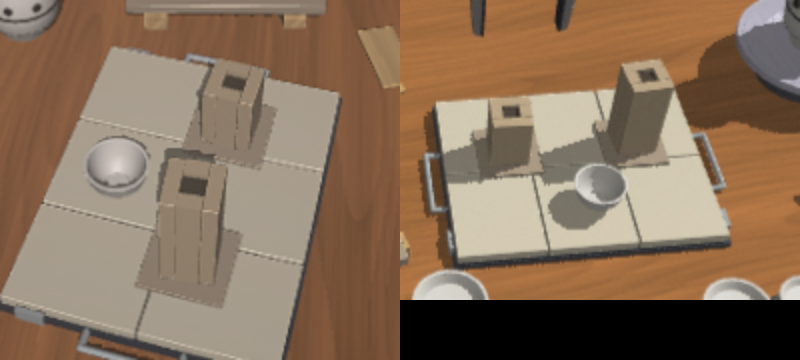

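The prop is centred on the right tile and upright, and the 50 mm prop is in the gripper. Next I'll stack it, then look at the shelf from close by.

```bash
python3 - <<'E'
from h import *
from station import manip
p=[.507,.168]; yp=np.radians(-8.3)
manip.movep(p+[.25],quat(yp)); st(manip)
setdown(manip,p,.121)
manip.move_gripper(1.0); st(manip)
manip.servo_line(p+[.26],max_speed=.2)
cs=manip.capture('scene')
y=np.radians(6.5)
manip.movep([.536,-.058,.30],quat(y)); st(manip)
c=manip.capture('wrist');pickle.dump((c,cs),open('w4.pkl','wb'));c2=manip.capture('side')
m=np.zeros((384,800,3),np.uint8);m[:,:512]=c['frame'][:,:,::-1];m[:192,512:]=cv2.resize(c2['frame'][200:344,200:416,::-1],(288,192));m[192:,512:]=cv2.resize(cs['frame'][110:254,250:466,::-1],(288,192));cv2.imwrite('pics/m4.png',m)
E
```

```text
t21.7 [0.5075 0.1668 0.2498] q [-0.32  0.24 -0.07  1.84  0.02  1.06 -2.12] w0.612 gf29.7 F [ 0.2  0.  -2.9]
touch True
t23.5 [0.5072 0.1681 0.121 ] q [-0.33  0.4  -0.07  1.96  0.04  0.78 -2.13] w0.609 gf29.8 F [0.2 0.2 4.1]
t24.2 [0.5063 0.1677 0.1201] q [-0.33  0.4  -0.07  1.96  0.04  0.78 -2.13] w1.002 gf0.0 F [ 0.2 -0.2  1.2]
t26.0 [ 0.5358 -0.0566  0.2992] q [ 0.01  0.2   0.04  1.78 -0.01  1.16 -1.41] w0.998 gf0.0 F [-0.5 -0.2  0. ]
```

View pics/m4.png

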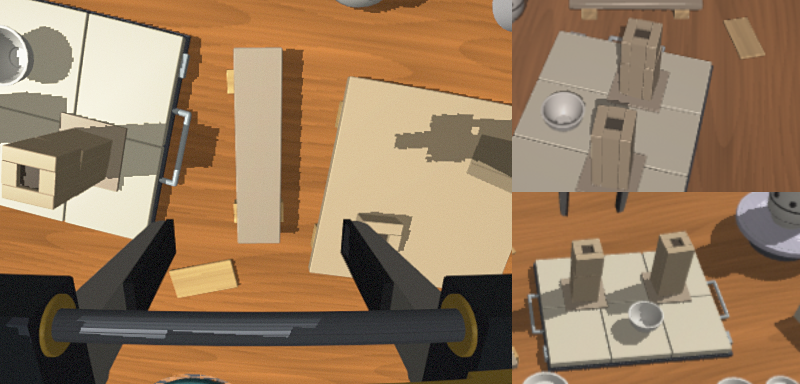

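The column stands straight, at (590,270) in the mosaic. The shelf's corners in the wrist view are (235,48), (281,49), (280,243) and (237,241). Next I'll refine those and grasp.

```bash
python3 - <<'E'
from h import *
from station import manip
c,cs=pickle.load(open('w4.pkl','rb'))
q=plane(c,[(235,48),(281,48.5),(280,243),(237,241)],.035);v=(q[0]+q[1]-q[2]-q[3])/2
m=q.mean(0);y=np.arctan2(v[1],v[0]);print(q,m,np.linalg.norm(v),np.degrees(y))
assert np.hypot(*(m[:2]-[.536,-.058]))<.012 and abs(y-.113)<.06
s=list((m[:2]+[.536,-.058])/2); y=(y+.113)/2; print(s,y)
manip.movep(s+[.12],quat(y))
manip.servo_line(s+[.011],max_speed=.1,threshold=8); st(manip)
manip.move_gripper(0.0); st(manip)
manip.servo_line(s+[.04],max_speed=.06); st(manip)
manip.servo_line(s+[.28],max_speed=.15); print(st(manip)['wrist_torque'])
t=[.5195,.2575]
manip.movep(t+[.27],quat(np.radians(81.7))); print(st(manip)['wrist_torque'])
c=manip.capture('scene');c2=manip.capture('side');pickle.dump((c,c2),open('s5.pkl','wb'))
m=np.zeros((384,800,3),np.uint8);m[:,:400]=cv2.resize(c2['frame'][180:372,180:380,::-1],(400,384));m[:,400:]=cv2.resize(c['frame'][80:272,240:440,::-1],(400,384));cv2.imwrite('pics/m5.png',m)
E
```

```text
[[ 0.65630849 -0.01415773  0.035     ]
 [ 0.66202176 -0.06945811  0.035     ]
 [ 0.40693029 -0.10175754  0.035     ]
 [ 0.40314322 -0.04123761  0.035     ]] [ 0.53210094 -0.05665275  0.035     ] 0.25585680218245926 6.66361998976658
[np.float64(0.5340504700241042), np.float64(-0.057326374204630146)] 0.11465105446156884
t28.1 [ 0.5346 -0.0574  0.0116] q [ 0.03  0.58  0.02  2.   -0.02  0.56 -1.39] w1.002 gf0.0 F [ 0.4 -0.9  0.5]
t28.7 [ 0.5341 -0.0571  0.0112] q [ 0.03  0.58  0.02  2.   -0.02  0.56 -1.39] w0.651 gf30.0 F [ 0.5 -0.1  1.7]
t29.3 [ 0.534  -0.0573  0.0402] q [ 0.02  0.53  0.02  2.   -0.02  0.62 -1.39] w0.648 gf30.0 F [ 0.3  0.4 -4. ]
t31.1 [ 0.5335 -0.0573  0.2791] q [ 0.01  0.21  0.04  1.81 -0.01  1.12 -1.4 ] w0.650 gf30.0 F [-0.2 -0.2 -4.7]
[-0.01728644  0.18887801  0.04170601]
t32.3 [0.5204 0.2555 0.2698] q [-0.27  0.32 -0.3   1.7   0.11  1.13 -0.75] w0.648 gf30.0 F [ 0.4  0.  -4.1]
[-0.13885378  0.03415397 -0.02029496]
```

View pics/m5.png

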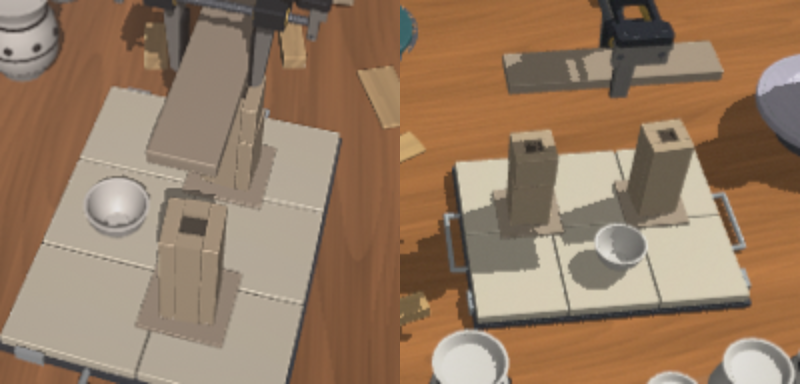

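The shelf is held level above the columns and lies along the row. Before lowering, I'll check its centring from its ends in the scene view, at about (503,55), (508,84), (713,43) and (722,73).

```bash
python3 - <<'E'
from h import *
c,c2=pickle.load(open('s5.pkl','rb'))
q=plane(c,np.array([(503-400,55),(508-400,84),(722-400,73),(713-400,43)])/2+[239.7,79.8],.294)
print(q,q.mean(0)); v=q[2]+q[3]-q[0]-q[1];print(np.linalg.norm(v)/2,np.degrees(np.arctan2(v[1],v[0])))
f=lambda l:np.array(l)/2+[-.3,-.2]
S=lambda l:f(np.array(l)-[400,0])+[240,80]; D=lambda l:f(l)+[180,180]
print(tri(c,S([(668,135)]),c2,D([(194,226)])),plane(c,S([(668,135),(534,147)]),.16))
E
```

```text
[[0.47762463 0.12595199 0.294     ]
 [0.53072948 0.11694967 0.294     ]
 [0.57352443 0.36989924 0.294     ]
 [0.51837061 0.38313342 0.294     ]] [0.52506229 0.24898358 0.294     ]
0.2584631156511018 80.69958649330725
[[0.52968579 0.34795756 0.15595772 0.00262224]] [[0.53205359 0.34512256 0.16      ]
 [0.51078455 0.16529312 0.16      ]]
```

```bash
python3 - <<'E'
from h import *
from station import manip
t=[.5195,.257]
setdown(manip,t,.151)
h=manip.servo_line(t+[.1495],max_speed=.01,threshold=4); print(h); print(st(manip)['wrist_torque'])
manip.move_gripper(1.0); st(manip)
manip.servo_line(t+[.32],max_speed=.12); manip.movep([.45,0,.35],quat(np.radians(81.7)));st(manip)
c=manip.capture('scene');c2=manip.capture('side');pickle.dump((c,c2),open('s6.pkl','wb'))
m=np.zeros((384,800,3),np.uint8);m[:,:400]=cv2.resize(c2['frame'][180:372,180:380,::-1],(400,384));m[:,400:]=cv2.resize(c['frame'][80:272,240:440,::-1],(400,384));cv2.imwrite('pics/m6.png',m)
E
```

```text
touch True
t34.0 [0.5197 0.2571 0.1511] q [-0.29  0.45 -0.29  1.82  0.16  0.9  -0.8 ] w0.645 gf30.0 F [-0.5 -0.3  4.2]
True
t34.3 [0.5197 0.257  0.1511] q [-0.29  0.45 -0.29  1.82  0.16  0.9  -0.8 ] w0.651 gf30.0 F [-0.9 -0.8  4.4]
[-0.13564449  0.15754142  0.00682572]
t34.9 [0.5191 0.2566 0.1502] q [-0.29  0.45 -0.29  1.82  0.16  0.9  -0.8 ] w0.998 gf0.0 F [-0.1  0.1 -0.3]
t37.5 [0.4504 0.0012 0.3499] q [ 0.11  0.01 -0.19  1.88  0.    1.25 -0.22] w0.999 gf0.0 F [-0.  -0.9  0.4]
```

View pics/m6.png

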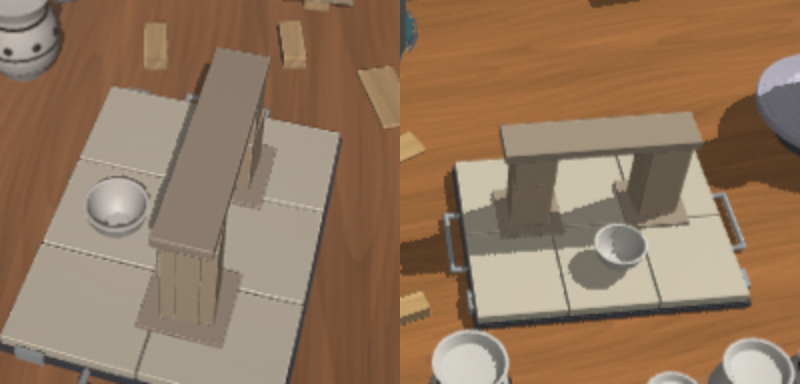

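The shelf lies across both columns, level and centred, and the bowl hasn't moved. I'll hand it in.

```bash
python3 -c "
from station import manip
print(manip.sign_off())"
```

```text
the job is handed in; nothing more can be done
None
```

I stacked the 80 mm and 50 mm props on the right tile to match the 130 mm prop on the left, laid the shelf across both (level and centred in the last pictures), and handed the job in at about 38 s; no verdict came back.

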